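Find the basket that the unmarked tamper fits

ROBOT

A 6-joint arm with a two-finger parallel gripper is mounted at the origin on the work surface. World frame = base frame: x ahead of the robot, y to its left, z up, the work surface at z = 0. Lengths are in m, angles in rad, forces in N, time in s.
With the tool pointing down it reaches from about 0.25 to 0.8 m from the base axis. Payload 8.5 kg.
Tool frame: the origin (TCP) lies at the very end of the fingers, on their centre line; the grasp point (between the pads) lies 19 mm behind it; z points along the fingers, y is the line along which they close (so a half turn about z gives the same grasp; the last joint's range is limited). The gripper opens to 85 mm and grips with 20 to 120 N. Pads are 22 mm wide; open, the fingers measure 114 mm over their backs; the gripper's body (76 mm by 85 mm) begins 54 mm behind the grasp point. The pads swing forward as they close: fully open they stand 13 mm farther back than shut.
Start: joints at [0, 0.238, -0.013, 1.319, 0, 1.571], TCP at [0.525, -0, 0.231] pointing down, gripper open.
Joint ranges: [-2.66, 2.66], [-1.03, 1.9], [-1.14, 1.46], [-1.82, 2.27], [-1.45, 1.34], [-3.14, 3.14]. Speed limits (rad/s): [2.22, 2.22, 2.79, 3.14, 3.14, 3.14].

INTERFACE

Orientations are given as a unit quaternion [x, y, z, w].
In Python, from plant import readout, optics, workorder gives the robot as it stands.
- The arm moves only by the tool apply_moves, never from a script. Its argument "deltas" is a list of rows, each a list of 7 numbers: the turn, a rotation vector about the world's x, y, z in degrees, then the shift along the world's x, y, z in m, then the finger opening in m, from 0 to 0.0854. A call has 1 to 12 rows; each row shifts and turns the commanded pose from where the row before left it; what a row does not reach is not made up. A row lasts 1/12 s, in which the tool goes at most 41.7 mm and 7.16 degrees, less where a joint would pass 70% of its speed; a pose out of reach is approached as far as the arm can. A call is refused whole if a number of a shift passes 0.0417 or a number of a turn 7.16, either way. A call with a gripper value outside its range is refused whole. The fingers move at their own pace and stop on an object; "squeeze" is the grip in N (left out, the last holds). Time passes only in rows, so rows that do not move let the fingers close. It gives the time, the measured TCP pose, the force, the opening and the grip force at its end, in the units of the state.
- readout.read_state(): the state, without advancing time (a new reading comes with each control period).
- optics.grab_frame(name): name is "scene" or "side" or "wrist"; returns the picture (420x560x3 uint8, blue, green, red); there is no depth.
- optics.camera_model(name): a dict with "camera_matrix" (3x3 intrinsics, pixels), "world_from_camera" (4x4, takes a point from camera to world coordinates). Camera axes: x right, y down, z forward; pixel columns grow to the right and rows downward; lengths in m; the calibration is good to about 2 mm. A picture is of the moment at which its call begins: read the wrist's pose just before it. camera_model takes no time and is no camera call; for the wrist camera it gives the pose at the moment of the call.
- workorder.hand_in(): hands the job in; it is judged then, once.
Trained networks look in the newest picture that a camera, given by its name, has taken for a name from the list of things; names that differ only in an ending like _2 or _b are one class to them, and where a whole thing is asked for, a point or a joint stands for the part that bears it (a point fixed in the world has none). Each returns a list of dicts, best first, with "score" (0 to 1); they miss things now and then, are a little off and sometimes report something else, mostly with a low value. They report only what shows in the picture. A call takes as long as a camera call. They do not tell look-alikes from the thing itself.
- optics.recognise(camera, target): "centre" ([x, y, z] in m, in world coordinates, good to about 4 mm: the middle of the surface that is visible of it).
- optics.tip_of(camera, target): "centre" ([x, y, z] in m, in world coordinates, good to about 4 mm: a listed point, or the origin of a listed thing).
The state is a dict: "time_s": time; "q": joint angles; "dq": joint speeds; "joint_torque": joint torques, N m; "tcp_pos": TCP position; "orientation": TCP orientation; "wrist_force": force on the tool from outside, world axes, zero at the start; "wrist_torque": the same for the moment, N m; "opening": finger opening in m; "gripper_force": force on a finger pad.
Only numpy, scipy, OpenCV 4.12 (cv2) and the standard library are available. Lean on these libraries where they do the work, as an engineer would, in place of code of your own. Each camera call takes 0.05 s, during which the arm holds its last target. There are 200 camera calls.

TASK

Find out which filter basket the tamper on the round rubber mat belongs to: pick it up by its handle and try it in the baskets of the wooden stand one after another, starting with the smallest and skipping none, resting it gently on each rim without forcing it, until it goes in. Let it gently right down until it stands flat on the floor of that basket, let go and leave it there; it must not go into a basket too big for it, and the two tampers in the tray and everything else on the bar stay where they are.

Things in the scene. Friction and masses are not known exactly. Their poses are not given: they have to be found in the camera images.
- stand: Wooden block 100 x 304 x 46 mm, fixed, with 4 steel filter baskets sunk in a row along its y, 70 mm apart, at y -105 (smallest), -35, +35, +105 mm (largest). Bores 46, 50, 54, 58 mm: each 1 mm wider than the 45, 49, 53 or 57 mm foot it suits; 24 mm deep, straight walls, sharp mouth, flat floor. Rims level, 46 mm above the bar. Origin: centre of the underside.
- basket1 (a point): Centre of the mouth of the smallest (first) basket, 46 mm bore for a 45 mm tamper, level with the top of its rim; z up; its floor is 24 mm below.
- basket2 (a point): Centre of the mouth of the second basket, 50 mm bore for a 49 mm tamper, level with the top of its rim; z up; its floor is 24 mm below.
- basket3 (a point): Centre of the mouth of the third basket, 54 mm bore for a 53 mm tamper, level with the top of its rim; z up; its floor is 24 mm below.
- basket4 (a point): Centre of the mouth of the largest (fourth) basket, 58 mm bore for a 57 mm tamper, level with the top of its rim; z up; its floor is 24 mm below.
- tamper_a: One of 3 look-alike tampers, 0.35 kg, upright, one on the mat and two in the tray. Steel foot: disc 11 mm thick, 49, 53 or 57 mm across (one of each; which is not told), lower edge broken 0.5 mm. Neck 22 mm across, 11 to 40 mm above the underside; dark wooden handle, a cylinder 32 mm across from 40 to 75 mm (top). Origin: centre of the underside, z up.
- tamper_b: One of 3 look-alike tampers, 0.35 kg, upright, one on the mat and two in the tray. Steel foot: disc 11 mm thick, 49, 53 or 57 mm across (one of each; which is not told), lower edge broken 0.5 mm. Neck 22 mm across, 11 to 40 mm above the underside; dark wooden handle, a cylinder 32 mm across from 40 to 75 mm (top). Origin: centre of the underside, z up.
- tamper_c: One of 3 look-alike tampers, 0.35 kg, upright, one on the mat and two in the tray. Steel foot: disc 11 mm thick, 49, 53 or 57 mm across (one of each; which is not told), lower edge broken 0.5 mm. Neck 22 mm across, 11 to 40 mm above the underside; dark wooden handle, a cylinder 32 mm across from 40 to 75 mm (top). Origin: centre of the underside, z up.
- mat: Round black rubber tamping mat, 110 mm across, 5 mm thick, fixed. Origin at the centre of the underside. The tamper to be sized stands on it.
- tray: Low steel tray, 200 x 100 mm, floor 5 mm thick, rim 12 mm high, fixed; the other two tampers stand in it. Origin at the centre of the underside.
- pitcher: Steel milk pitcher, 84 mm across, 100 mm high, handle at +y. A bystander. Origin at the centre of the underside.
- cup: White coffee cup, 72 mm across, 58 mm high, handle at +y. A bystander. Origin at the centre of the underside.
- jar: Amber glass jar with wooden lid, 84 mm across, 130 mm high. A bystander. Origin at the centre of the underside.
- brush: Small counter brush lying flat, 170 mm long. A bystander.
- knockbox: Black open knock box, 150 x 170 mm, 100 mm high, with a rubber bar across, fixed. Origin at the centre of the underside.
Not all that is in view belongs to the job. Leave any pink look-alike of the tamper_b alone.

How it is judged:
On the way, in this order (a step that is already met when the one before it is completed fails the run):
1. the tamper has been rested on the rim of the first, smallest basket (((horizontal distance between tamper_a and basket1 below 0.006 m and z of tamper_a in the frame of basket1 below 0.006 m and contact force between tamper_a and stand above 0.8 N) or (horizontal distance between tamper_b and basket1 below 0.006 m and z of tamper_b in the frame of basket1 below 0.006 m and contact force between tamper_b and stand above 0.8 N) or (horizontal distance between tamper_c and basket1 below 0.006 m and z of tamper_c in the frame of basket1 below 0.006 m and contact force between tamper_c and stand above 0.8 N))), for 0.05 s.
2. then it has been tried in the second basket: rested on its rim, or begun to go in (((horizontal distance between tamper_a and basket2 below 0.006 m and z of tamper_a in the frame of basket2 below -0.002 m) or (horizontal distance between tamper_b and basket2 below 0.006 m and z of tamper_b in the frame of basket2 below 0.006 m and contact force between tamper_b and stand above 0.8 N) or (horizontal distance between tamper_c and basket2 below 0.006 m and z of tamper_c in the frame of basket2 below 0.006 m and contact force between tamper_c and stand above 0.8 N))), for 0.05 s.
3. then it is either fully down in the second basket or has been tried in the third (((horizontal distance between tamper_a and basket2 below 0.004 m and z of tamper_a in the frame of basket2 below -0.0215 m) or (horizontal distance between tamper_b and basket3 below 0.006 m and z of tamper_b in the frame of basket3 below -0.002 m) or (horizontal distance between tamper_c and basket3 below 0.006 m and z of tamper_c in the frame of basket3 below 0.006 m and contact force between tamper_c and stand above 0.8 N))), for 0.05 s.
At the end, for the whole second after the job is handed in: The tamper that stood on the mat stands at rest in the smallest basket it goes into, its foot flat on the floor (underside at least 21.5 mm below the rim, within 4 mm of the basket's centre, leaning less than 0.06 rad), and the other two tampers are still in the tray (within 100 mm of its centre) ((((horizontal distance between tamper_a and basket2 below 0.004 m and z of tamper_a in the frame of basket2 below -0.0215 m) and angle between tamper_a's own z axis and vertical below 0.06 rad and linear speed of tamper_a below 0.02 m/s and angular speed of tamper_a below 0.3 rad/s and horizontal distance between each of tamper_b, tamper_c and tray below 0.1 m) or ((horizontal distance between tamper_b and basket3 below 0.004 m and z of tamper_b in the frame of basket3 below -0.0215 m) and angle between tamper_b's own z axis and vertical below 0.06 rad and linear speed of tamper_b below 0.02 m/s and angular speed of tamper_b below 0.3 rad/s and horizontal distance between each of tamper_a, tamper_c and tray below 0.1 m) or ((horizontal distance between tamper_c and basket4 below 0.004 m and z of tamper_c in the frame of basket4 below -0.0215 m) and angle between tamper_c's own z axis and vertical below 0.06 rad and linear speed of tamper_c below 0.02 m/s and angular speed of tamper_c below 0.3 rad/s and horizontal distance between each of tamper_a, tamper_b and tray below 0.1 m))); the robot touches nothing.
It fails at once if a tamper pressed on the stand with more than 40 N (contact force between any of tamper_a, tamper_b, tamper_c and stand above 40 N).
It fails at once if a tamper let into a basket too big for it (more than 4 mm below the rim) ((horizontal distance between tamper_a and basket3 below 0.012 m and z of tamper_a in the frame of basket3 below -0.004 m) or (horizontal distance between tamper_a and basket4 below 0.012 m and z of tamper_a in the frame of basket4 below -0.004 m) or (horizontal distance between tamper_b and basket4 below 0.012 m and z of tamper_b in the frame of basket4 below -0.004 m)).
It fails at once if more than one tamper moved (by over 20 mm) (distance of each of tamper_a, tamper_b from where it was at the start of the episode above 0.02 m or distance of each of tamper_a, tamper_c from where it was at the start of the episode above 0.02 m or distance of each of tamper_b, tamper_c from where it was at the start of the episode above 0.02 m).
It fails at once if pitcher, cup, jar or brush moved by more than 20 mm (distance of any of pitcher, cup, jar, brush from where it was at the start of the episode above 0.02 m).
It also fails if it takes over 72 s, if anything falls off the work surface, if the arm or the gripper's body presses on something with over 40 N, if the wrist force passes 120 N, or if a joint passes its speed limit or range.

## Working session

There is one attempt and no reset: what is moved stays moved. The work goes in short steps, Python scripts to look and compute and a tool call to move; the robot and the scene stay as the last step left them, time stands still between calls to the robot, and variables do not carry over. Pictures are saved under pics/ and viewed, at most 10 in all, crops included, and the job is handed in when it is done.

Besides the shell and the picture viewer there is one more tool, called after ">>>" in YAML: its name, and indented under it one key for each argument. apply_moves: Moves the arm, as the interface text tells. Its arguments: {"type":"object","properties":{"deltas":{"type":"array","items":{"type":"array","items":{"type":"number"}}},"squeeze":{"type":"number"}},"required":["deltas"]}

```bash
mkdir -p pics; python3 - <<'E'
from plant import readout, optics, workorder
import cv2,numpy as np
s=readout.read_state();print(s['time_s'],s['tcp_pos'],s['orientation'],s['wrist_force'],s['opening'])
ims=[]
for c in ("scene","side"):
    im=optics.grab_frame(c);cv2.imwrite(f"pics/{c}0.png",im)
    for t in ("stand","basket1","basket2","basket3","basket4","tamper_a","mat","tray","jar","pitcher","cup"):
        for f in ("tip_of",):
            r=getattr(optics,f)(c,t)
            print(c,t,f,[(np.round(d['centre'],3).tolist(),round(d['score'],2)) for d in r[:4]])
    m=optics.camera_model(c);print(np.round(m['world_from_camera'],3).tolist(),m['camera_matrix'][0])
E
```

```text
0.0 [5.24585931e-01 1.14640480e-05 2.30684804e-01] [ 7.07114539e-01  7.07098666e-01 -4.99469695e-04 -5.06346355e-04] [0.52642147 0.31607915 0.04596041] 0.08588673098780804
scene stand tip_of [([0.524, 0.15, 0.001], 0.81)]
scene basket1 tip_of [([0.534, 0.116, 0.047], 0.84), ([0.561, 0.056, 0.043], 0.81), ([0.489, 0.25, 0.046], 0.59)]
scene basket2 tip_of [([0.534, 0.116, 0.047], 0.84), ([0.561, 0.056, 0.043], 0.81), ([0.489, 0.25, 0.046], 0.59)]
scene basket3 tip_of [([0.534, 0.116, 0.047], 0.84), ([0.561, 0.056, 0.043], 0.81), ([0.489, 0.25, 0.046], 0.59)]
scene basket4 tip_of [([0.534, 0.116, 0.047], 0.84), ([0.561, 0.056, 0.043], 0.81), ([0.489, 0.25, 0.046], 0.59)]
scene tamper_a tip_of [([0.505, -0.201, 0.007], 0.76), ([0.62, -0.159, 0.004], 0.72), ([0.524, -0.353, 0.006], 0.64), ([0.432, -0.368, 0.004], 0.64)]
scene mat tip_of [([0.505, -0.182, 0.0], 0.78), ([0.562, 0.056, 0.044], 0.51), ([0.489, 0.252, 0.047], 0.36)]
scene tray tip_of [([0.485, -0.372, 0.004], 0.89)]
scene jar tip_of [([0.754, -0.14, 0.0], 0.92), ([0.523, 0.153, 0.002], 0.54), ([0.628, 0.437, -0.003], 0.5)]
sc
[... 860 characters left out ...]
 0.112, 0.049], 0.77), ([0.557, 0.054, 0.045], 0.75), ([0.488, 0.248, 0.045], 0.67)]
side tamper_a tip_of [([0.43, -0.369, 0.006], 0.98), ([0.523, -0.356, 0.004], 0.92), ([0.618, -0.158, 0.002], 0.71), ([0.502, -0.199, 0.005], 0.69)]
side mat tip_of [([0.509, -0.184, 0.001], 0.55), ([0.382, 0.39, 0.002], 0.23)]
side tray tip_of [([0.48, -0.364, -0.004], 0.64)]
side jar tip_of [([0.757, -0.145, -0.001], 0.81)]
side pitcher tip_of [([0.382, 0.39, 0.001], 0.63)]
side cup tip_of [([0.631, 0.433, 0.0], 0.82), ([0.428, -0.368, 0.004], 0.64)]
[[0.777, -0.473, 0.415, 0.095], [-0.629, -0.604, 0.49, -0.532], [0.019, -0.641, -0.767, 0.964], [0.0, 0.0, 0.0, 1.0]] [527.9404792    0.         274.57810878]
```

View pics/scene0.png

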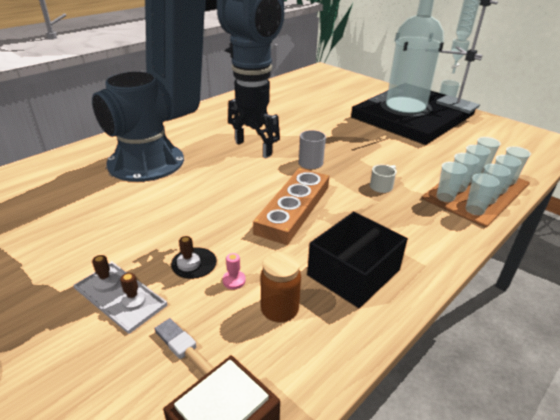

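View pics/side0.png

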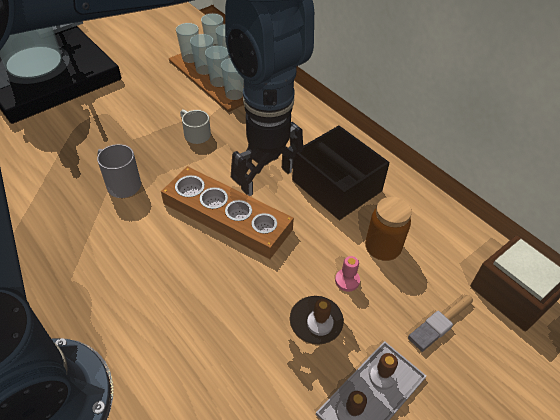

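The mat tamper (dark handle) is at about scene (188,250) / side (320,318). The pink one beside it is to be left alone. The larger-looking end of the stand is the +y end (side (190,186)), so basket1 is near (0.56, 0.055).

>>> apply_moves:
  deltas:
    - [0,0,0,-0.01,0.035,0.03,0.085]
    - [0,0,0,-0.01,0.035,0.03,0.085]
    - [0,0,0,-0.01,0.035,0.03,0.085]
    - [0,0,0,-0.01,0.035,0.03,0.085]
    - [0,0,0,0,0,0.03,0.085]
    - [0,0,0,0,0,0,0.085]
    - [0,0,0,0,0,0,0.085]

```text
time_s: 1.78
tcp_pos: [0.4901, 0.1244, 0.3687]
orientation: [0.707, 0.708, 0.001, 0.001]
wrist_force: [-0.1, 0.3, -0.2]
opening: 0.0846
gripper_force: 0.0
```

```bash
python3 - <<'E'
from plant import readout, optics
import cv2,numpy as np
s=readout.read_state();print(s['time_s'],s['tcp_pos'])
m=optics.camera_model("wrist");im=optics.grab_frame("wrist");cv2.imwrite("pics/w1.png",im)
print(np.round(m['world_from_camera'],4).tolist(),m['camera_matrix'])
print([(np.round(d['centre'],4).tolist(),round(d['score'],2)) for d in optics.tip_of("wrist","basket1")])
E
```

```text
1.7833 [0.4901355  0.12443336 0.36871878]
[[1.0, 0.0015, 0.0032, 0.4904], [0.0023, -0.9636, -0.2672, 0.1926], [0.0027, 0.2672, -0.9636, 0.5115], [0.0, 0.0, 0.0, 1.0]] [[307.58384311   0.         276.5444417 ]
 [  0.         307.58384311 209.11696974]
 [  0.           0.           1.        ]]
[([0.5378, 0.1188, 0.049], 0.94), ([0.5069, 0.1819, 0.0485], 0.84), ([0.5592, 0.0536, 0.0488], 0.79), ([0.4921, 0.2514, 0.0454], 0.74)]
```

View pics/w1.png

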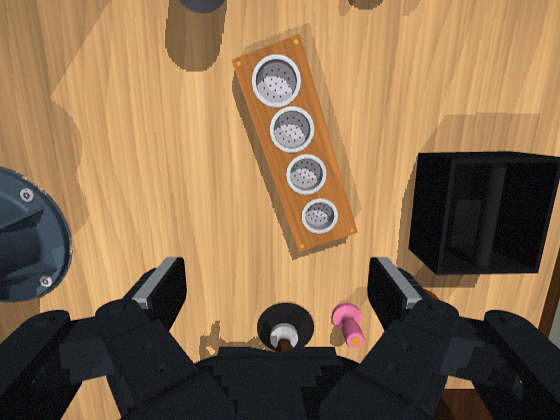

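The wrist view shows the four baskets at (320,215), (306,174), (292,129) and (276,80), growing upward, so +y is the largest. I'll measure them by ring outline.

```bash
cat > h.py <<'E'
import cv2,numpy as np
from scipy.spatial.transform import Rotation as R
def ray(m,px,z):
    K=m['camera_matrix'];T=np.array(m['world_from_camera'])
    px=np.atleast_2d(px).astype(float)
    d=np.c_[px,np.ones(len(px))]@np.linalg.inv(K).T@T[:3,:3].T
    o=T[:3,3];return o+d*((z-o[2])/d[:,2])[:,None]
def proj(m,P):
    T=np.linalg.inv(np.array(m['world_from_camera']));p=np.atleast_2d(P)@T[:3,:3].T+T[:3,3]
    q=p@np.array(m['camera_matrix']).T;return q[:,:2]/q[:,2:]
def circ(P):
    A=np.c_[2*P[:,:2],np.ones(len(P))];x=np.linalg.lstsq(A,(P[:,:2]**2).sum(1),rcond=None)[0]
    return x[0],x[1],np.sqrt(x[2]+x[0]**2+x[1]**2)
def rings(m,im,guess,z=0.046):
    hsv=cv2.cvtColor(im,cv2.COLOR_BGR2HSV);mask=(hsv[...,1]<70).astype(np.uint8)
    out=[]
    for g in guess:
        c=proj(m,[*g,z])[0]
        w=np.zeros_like(mask);r=np.linalg.norm(proj(m,[g[0]+.036,g[1],z])[0]-c)
        cv2.circle(w,tuple(int(v) for v in c),int(r),1,-1)
        cs,_=cv2.findContours(mask*w,cv2.RETR_EXTERNAL,cv2.CHAIN_APPROX_NONE)
        k=cv2.convexHull(max(cs,key=cv2.contourArea))[:,0]
        e=cv2.fitEllipse(k.astype(np.float32)); t=np.linspace(0,2*np.pi,60)
        a=np.radians(e[2]);E=np.c_[e[1][0]/2*np.cos(t),e[1][1]/2*np.sin(t)]@np.array([[np.cos(a),np.sin(a)],[-np.sin(a),np.cos(a)]])+e[0]
        out.append(circ(ray(m,E,z)))
    return np.array(out)
def line(C):
    s=np.array([-.105,-.035,.035,.105]);dx=np.polyfit(s,C[:,0],1);dy=np.polyfit(s,C[:,1],1)
    L=np.hypot(dx[0],dy[0]);u=np.array([dx[0],dy[0]])/L;c=C[:,:2].mean(0)
    return L,c,u,c+s[:,None]*u
E
python3 - <<'E'
from h import *
from plant import optics
G=[[.559,.054],[.537,.117],[.51,.184],[.49,.25]]
for n,f in (("wrist","w1"),("scene","scene0"),("side","side0")):
    m=optics.camera_model(n);im=cv2.imread(f"pics/{f}.png")
    C=rings(m,im,G);L,c,u,B=line(C);print(n,np.round(C,4).tolist(),'scale',L.round(4),c.round(4),np.degrees(np.arctan2(-u[0],u[1])).round(2),'\n',B.round(4).tolist())
E
```

```text
wrist [[0.5573, 0.0521, 0.0285], [0.5345, 0.1178, 0.0305], [0.5116, 0.1835, 0.0325], [0.489, 0.2498, 0.0336]] scale 0.996 [0.5231 0.1508] 19.08 
 [[0.5574, 0.0516], [0.5346, 0.1177], [0.5117, 0.1839], [0.4888, 0.25]]
scene [[0.5597, 0.0508, 0.0295], [0.5313, 0.1226, 0.0374], [0.5094, 0.1849, 0.0414], [0.4925, 0.2462, 0.0371]] scale 0.9799 [0.5232 0.1511] 19.03 
 [[0.5575, 0.0519], [0.5346, 0.118], [0.5118, 0.1842], [0.489, 0.2504]]
side [[0.5588, 0.0512, 0.0285], [0.5358, 0.1173, 0.0306], [0.5125, 0.1873, 0.0345], [0.4897, 0.2497, 0.0342]] scale 1.0058 [0.5242 0.1514] 19.11 
 [[0.5586, 0.0522], [0.5357, 0.1183], [0.5127, 0.1844], [0.4898, 0.2506]]
```

>>> apply_moves:
  deltas:
    - [0,0,0,0.001,-0.033,-0.013,0.07]
    - [0,0,0,0.001,-0.033,-0.013,0.07]
    - [0,0,0,0.001,-0.033,-0.013,0.07]
    - [0,0,0,0.001,-0.033,-0.013,0.07]
    - [0,0,0,0.001,-0.033,-0.013,0.07]
    - [0,0,0,0.001,-0.033,-0.013,0.07]
    - [0,0,0,0.001,-0.033,-0.013,0.07]
    - [0,0,0,0.001,-0.033,-0.013,0.07]
    - [0,0,0,0.001,-0.033,-0.013,0.07]
    - [0,0,0,0.004,-0.033,-0.013,0.07]
    - [0,0,0,0,0,0,0.07]
    - [0,0,0,0,0,0,0.07]

```text
time_s: 2.88
tcp_pos: [0.5011, -0.2081, 0.2349]
orientation: [0.709, 0.706, -0.001, -0.002]
wrist_force: [-0.2, 0.8, 0.3]
opening: 0.0698
gripper_force: 0.0
```

```bash
python3 - <<'E'
from plant import readout, optics
from h import *
s=readout.read_state();print(s['time_s'],s['tcp_pos'])
m=optics.camera_model("wrist");im=optics.grab_frame("wrist");cv2.imwrite("pics/w2.png",im)
np.savez("w2.npz",K=m['camera_matrix'],T=m['world_from_camera'])
print([(np.round(d['centre'],4).tolist(),round(d['score'],2)) for d in optics.tip_of("wrist","tamper_a")])
E
```

```text
2.8833 [ 0.50108817 -0.20805748  0.23488116]
[([0.5213, -0.3556, 0.0049], 0.94), ([0.4289, -0.371, 0.0048], 0.86), ([0.5046, -0.1996, 0.0055], 0.84)]
```

View pics/w2.png

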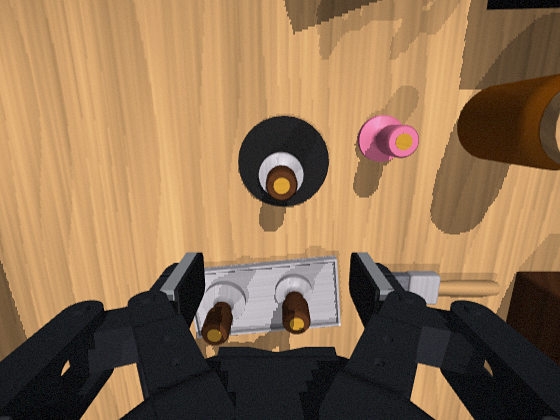

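The mat tamper's foot is at (281,172) with its handle top at (282,184). The tray tampers are at (228,300) and (294,290).

```bash
python3 - <<'E'
from h import *
d=np.load("w2.npz");m=dict(camera_matrix=d['K'],world_from_camera=d['T']);im=cv2.imread("pics/w2.png")
hsv=cv2.cvtColor(im,cv2.COLOR_BGR2HSV)
w=np.zeros(im.shape[:2],np.uint8);cv2.circle(w,(282,162),38,1,-1)
foot=((hsv[...,1]<60)&(hsv[...,2]>90)).astype(np.uint8)*w
cs,_=cv2.findContours(foot,cv2.RETR_EXTERNAL,cv2.CHAIN_APPROX_NONE);k=max(cs,key=cv2.contourArea)[:,0]
print(k.min(0),k.max(0))
h=cv2.convexHull(k)[:,0]; 
for ymax in (175,182,200):
  a=h[h[:,1]<ymax]; print('foot',ymax,len(a),[np.round(circ(ray(m,a,z)),4) for z in (.016,.011)])
# orange spot on handle top
w=np.zeros(im.shape[:2],np.uint8);cv2.circle(w,(282,184),14,1,-1)
o=((hsv[...,2]>150)&(hsv[...,1]>120)).astype(np.uint8)*w
M=cv2.moments(o,True);c=[M['m10']/M['m00'],M['m01']/M['m00']];print('top',c,ray(m,c,.080).round(4),'area',M['m00'])
# saturated brown (handle) bbox
b=((hsv[...,1]>100)).astype(np.uint8);w=np.zeros_like(b);cv2.circle(w,(282,184),22,1,-1);ys,xs=np.where(b*w);print('handle',xs.min(),xs.max(),ys.min(),ys.max())
print(cv2.resize(foot[145:205:3,255:310:2],None,fx=1,fy=1))
E
```

```text
[259 152] [303 191]
foot 175 14 [array([ 0.5058, -0.1971,  0.0262]), array([ 0.5058, -0.1979,  0.0266])]
foot 182 17 [array([ 0.5058, -0.1974,  0.0264]), array([ 0.5058, -0.1982,  0.0268])]
foot 200 23 [array([ 0.5058, -0.1977,  0.0266]), array([ 0.5058, -0.1985,  0.027 ])]
top [281.2535885167464, 185.4019138755981] [[ 0.5059 -0.1981  0.08  ]] area 209.0
handle 261 296 166 206
[[0 0 0 0 0 0 0 0 0 0 0 0 0 0 0 0 0 0 0 0 0 0 0 0 0 0 0 0]
 [0 0 0 0 0 0 0 0 0 0 0 0 0 0 0 0 0 0 0 0 0 0 0 0 0 0 0 0]
 [0 0 0 0 0 0 0 0 0 0 0 0 0 0 0 0 0 0 0 0 0 0 0 0 0 0 0 0]
 [0 0 0 0 0 0 0 0 1 1 1 1 1 1 1 1 1 1 0 0 0 0 0 0 0 0 0 0]
 [0 0 0 0 0 0 1 1 1 1 1 1 1 1 1 1 1 1 1 1 1 0 0 0 0 0 0 0]
 [0 0 0 0 0 1 1 1 1 1 1 1 1 1 1 1 1 1 1 1 1 1 0 0 0 0 0 0]
 [0 0 0 0 1 1 1 1 1 1 1 1 1 1 1 1 1 1 1 1 1 1 1 0 0 0 0 0]
 [0 0 0 1 1 1 1 1 1 1 1 0 0 0 0 0 1 1 1 1 1 1 1 1 0 0 0 0]
 [0 0 1 1 1 1 1 1 1 0 0 0 0 0 0 0 0 0 1 1 1 1 1 1 0 0 0 0]
 [0 0 1 1 1 1 1 0 0 0 0 0 0 0 0 0 0 0 0 0 1 1 1 1 1 0 0 0]
 [0 0 1 1 1 1 0 0 0 0 0 0 0 0 0 0 0 0 0 0 1 1 1 1 1 0 0 0]
 [0 0 1 1 1 1 0 0 0 0 0 0 0 0 0 0 0 0 0 0 0 1 1 1 0 0 0 0]
 [0 0 0 1 1 1 0 0 0 0 0 0 0 0 0 0 0 0 0 0 0 1 1 1 0 0 0 0]
 [0 0 0 1 1 1 0 0 0 0 0 0 0 0 0 0 0 0 0 0 0 0 1 0 0 0 0 0]
 [0 0 0 0 1 1 0 0 0 0 0 0 0 0 0 0 0 0 0 0 0 1 1 0 0 0 0 0]
 [0 0 0 0 0 1 0 0 0 0 0 0 0 0 0 0 0 0 0 0 0 0 0 0 0 0 0 0]
 [0 0 0 0 0 0 0 0 0 0 0 0 0 0 0 0 0 0 0 0 0 0 0 0 0 0 0 0]
 [0 0 0 0 0 0 0 0 0 0 0 0 0 0 0 0 0 0 0 0 0 0 0 0 0 0 0 0]
 [0 0 0 0 0 0 0 0 0 0 0 0 0 0 0 0 0 0 0 0 0 0 0 0 0 0 0 0]
 [0 0 0 0 0 0 0 0 0 0 0 0 0 0 0 0 0 0 0 0 0 0 0 0 0 0 0 0]]
```

>>> apply_moves:
  deltas:
    - [0,0,0,0.001,0.002,-0.025,0.07]
    - [0,0,0,0.001,0.002,-0.025,0.07]
    - [0,0,0,0.001,0.002,-0.025,0.07]
    - [0,0,0,0.001,0.002,-0.025,0.07]
    - [0,0,0,0.001,0.002,-0.025,0.07]
    - [0,0,0,0,0,-0.015,0.07]
    - [0,0,0,0,0,0,0.07]
    - [0,0,0,0,0,0,0.07]

```text
time_s: 3.65
tcp_pos: [0.5073, -0.1953, 0.0974]
orientation: [0.707, 0.708, -0.0, -0.001]
wrist_force: [-0.4, -0.3, 0.2]
opening: 0.07
gripper_force: 0.0
```

```bash
python3 - <<'E'
from plant import readout
from h import *
s=readout.read_state();print(s['tcp_pos'].round(4),R.from_quat(s['orientation']).as_matrix().round(4).tolist())
E
```

```text
[ 0.5073 -0.1953  0.0974] [[-0.0013, 1.0, -0.001], [1.0, 0.0013, 0.0005], [0.0005, -0.001, -1.0]]
```

>>> apply_moves:
  deltas:
    - [0,0,0,-0.0015,-0.003,-0.014,0.07]
    - [0,0,0,0,0,-0.014,0.07]
    - [0,0,0,0,0,-0.014,0.07]
    - [0,0,0,0,0,-0.012,0.07]
    - [0,0,0,0,0,0,0.07]
    - [0,0,0,0,0,0,0.07]
    - [0,0,0,0,0,0,0.05]
    - [0,0,0,0,0,0,0.045]

```text
time_s: 4.32
tcp_pos: [0.5071, -0.1996, 0.0448]
orientation: [0.707, 0.707, 0.0, 0.001]
wrist_force: [0.7, -0.5, 0.3]
opening: 0.0468
gripper_force: 0.0
```

>>> apply_moves:
  deltas:
    - [0,0,0,0,0,0,0.035]
    - [0,0,0,0,0,0,0.03]
    - [0,0,0,0,0,0,0.02]
    - [0,0,0,0,0,0,0.02]
    - [0,0,0,0,0,0,0.02]
    - [0,0,0,0,0,0,0.02]
    - [0,0,0,0,0,0,0.02]
  squeeze: 40

```text
time_s: 4.9
tcp_pos: [0.5065, -0.1995, 0.0442]
orientation: [0.707, 0.707, 0.0, 0.001]
wrist_force: [-1.7, 0.7, 6.7]
opening: 0.0313
gripper_force: 39.0
```

>>> apply_moves:
  deltas:
    - [0,0,0,0,0,0.01,0.02]
    - [0,0,0,0,0,0.02,0.02]
    - [0,0,0,0,0,0.025,0.02]
    - [0,0,0,0,0,0.025,0.02]
    - [0,0,0,0,0,0.02,0.02]
    - [0,0,0,0.005,0.02,0,0.02]
    - [0,0,0,0.007,0.03,0,0.02]
    - [0,0,0,0.007,0.035,0,0.02]
    - [0,0,0,0.007,0.035,0,0.02]
    - [0,0,0,0.007,0.035,0,0.02]
    - [0,0,0,0.007,0.035,0,0.02]
    - [0,0,0,0.007,0.03,0,0.02]

```text
time_s: 5.9
tcp_pos: [0.5529, 0.0229, 0.1438]
orientation: [0.707, 0.707, -0.0, -0.0]
wrist_force: [1.1, -0.3, -3.2]
opening: 0.0312
gripper_force: 40.6
```

>>> apply_moves:
  deltas:
    - [0,0,0,0.004,0.02,0,0.02]
    - [0,0,0,0,0.01,0,0.02]
    - [0,0,0,0,0,0,0.02]
    - [0,0,0,0,0,0,0.02]
    - [0,0,0,0,0,0,0.02]

```text
time_s: 6.32
tcp_pos: [0.5567, 0.0497, 0.1434]
orientation: [0.707, 0.707, -0.0, -0.0]
wrist_force: [-0.7, 0.0, -3.9]
opening: 0.0309
gripper_force: 40.5
```

```bash
cat > st.py <<'E'
from plant import readout, optics
from h import *
import sys
s=readout.read_state();Rm=R.from_quat(s['orientation'])
e=(Rm*R.from_matrix([[0,1,0],[1,0,0],[0,0,-1]]).inv()).as_rotvec(degrees=True)
print(s['time_s'].__round__(2),s['tcp_pos'].round(4),'tilt',e.round(2),'F',s['wrist_force'].round(2),'T',s['wrist_torque'].round(3),'open',round(s['opening'],4))
E
python3 st.py
```

```text
6.32 [0.5567 0.0497 0.1434] tilt [-0.03  0.03 -0.04] F [-0.73  0.04 -3.88] T [-0.061 -0.006 -0.031] open 0.0309
```

```bash
python3 - <<'E'
from plant import optics
from h import *
t=[]
for c in ("scene","side","wrist"):
    im=optics.grab_frame(c);cv2.imwrite(f"pics/{c}3.png",im);m=optics.camera_model(c)
    np.savez(f"{c}3.npz",K=m['camera_matrix'],T=m['world_from_camera'])
    print(c,[(np.round(d['centre'],4).tolist(),round(d['score'],2)) for d in optics.tip_of(c,"tamper_a")])
    p=proj(m,[.557,.051,.11])[0].astype(int) if c!="wrist" else np.array([280,270])
    h=70 if c!="wrist" else 110
    y,x=max(p[1]-h,0),max(p[0]-h,0);t.append(cv2.resize(im[y:y+2*h,x:x+2*h],(266,266),interpolation=cv2.INTER_CUBIC));print(x,y,h)
cv2.imwrite("pics/m3.png",np.hstack(t))
E
```

```text
scene [([0.5222, -0.3537, 0.0071], 0.94), ([0.6232, -0.1574, 0.0027], 0.69), ([0.4323, -0.3689, 0.0025], 0.62), ([0.5555, 0.0479, 0.1038], 0.61)]
207 125 70
side [([0.5226, -0.3598, 0.0033], 0.98), ([0.4289, -0.372, 0.005], 0.86), ([0.6218, -0.1562, 0.0007], 0.69), ([0.5504, 0.0481, 0.1071], 0.65), ([0.5607, 0.0534, 0.0452], 0.23)]
193 134 70
wrist [([0.5523, 0.0478, 0.1025], 0.82)]
170 160 110
```

View pics/m3.png

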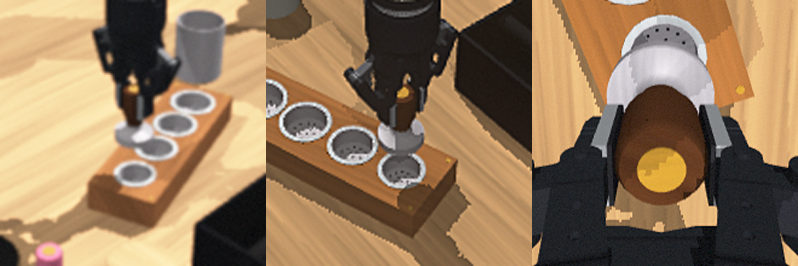

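The wrist crop shows the foot's white arc from crop (608,100) over (660,45) to (714,100), with the handle upright between the pads. I'll fit foot position and radius from the side arcs.

```bash
cat > foot.py <<'E'
from h import *
from scipy.optimize import least_squares
def sil(m,x,y,r,zb):
    t=np.linspace(0,2*np.pi,180);c=np.c_[x+r*np.cos(t),y+r*np.sin(t)]
    P=np.vstack([np.c_[c,0*t+zb+.0005],np.c_[c,0*t+zb+.011]])
    return cv2.convexHull(proj(m,P).astype(np.float32))
def fit(m,pts,x0,zb,r=None):
    def f(p):
        h=sil(m,p[0],p[1],p[2] if r is None else r,zb)
        return [cv2.pointPolygonTest(h,(float(a),float(b)),True) for a,b in pts]
    s=least_squares(f,x0 if r is None else x0[:2],loss='soft_l1',diff_step=1e-3,f_scale=.5)
    return s.x,np.sqrt(np.mean(np.array(f(s.x))**2))
E
python3 - <<'E'
from foot import *
d=np.load("wrist3.npz");m=dict(camera_matrix=d['K'],world_from_camera=d['T']);im=cv2.imread("pics/wrist3.png")
hsv=cv2.cvtColor(im,cv2.COLOR_BGR2HSV);S=hsv[...,1].astype(int)
pts=[]
for y in range(203,246,2):
    # from foot inside outward until wood (sat rises past 60)
    for sgn in (-1,1):
        x=280+sgn*25
        while 180<x<380 and S[y,x]<70: x+=sgn
        if 180<x<380: pts.append((x-sgn*.5,y,sgn))
L=[p for p in pts];print([(p[0],p[1]) for p in L])
tcp=np.array([.5567,.0497,.1434]);zb=tcp[2]-.0392
for lo,hi in ((210,246),(214,240)):
  Q=[(p[0],p[1]) for p in L if lo<=p[1]<=hi]
  print(fit(m,Q,[.557,.051,.0265],zb),[fit(m,Q,[.557,.051],zb,r) for r in (.0245,.0265,.0285)])
print(proj(m,[tcp,[.5567,.0512,zb+.075]]))
E
```

```text
[(243.5, 203), (314.5, 203), (243.5, 205), (314.5, 205), (243.5, 207), (314.5, 207), (242.5, 209), (314.5, 209), (240.5, 211), (313.5, 211), (239.5, 213), (313.5, 213), (238.5, 215), (313.5, 215), (237.5, 217), (314.5, 217), (236.5, 219), (315.5, 219), (235.5, 221), (316.5, 221), (234.5, 223), (317.5, 223), (233.5, 225), (317.5, 225), (233.5, 227), (318.5, 227), (232.5, 229), (319.5, 229), (232.5, 231), (319.5, 231), (231.5, 233), (319.5, 233), (231.5, 235), (320.5, 235), (231.5, 237), (320.5, 237), (231.5, 239), (320.5, 239), (255.5, 241), (320.5, 241), (255.5, 243), (320.5, 243), (255.5, 245), (319.5, 245)]
(array([0.55760369, 0.05219539, 0.02613687]), np.float64(6.49644622164172)) [(array([0.55784381, 0.05637231]), np.float64(5.250168953955066)), (array([0.5575461 , 0.05121267]), np.float64(6.806302363331374)), (array([0.55746834, 0.04623893]), np.float64(7.902375173790815))]
(array([0.55749092, 0.05115883, 0.02643005]), np.float64(0.2300740033592357)) [(array([0.55752696, 0.05617172]), np.float64(1.9708453977957001)), (array([0.5574903 , 0.05095817]), np.float64(0.23607893018810053)), (array([0.55745472, 0.04598876]), np.float64(1.134360925384168))]
[[274.2327197  263.71653835]
 [273.52577192 300.20805854]]
```

Fitted radius is 26.4 mm, so this is a 53 mm foot, and basket3 is expected. The hand offset is about (+0.8, +1.3) mm. Lowering over basket1.

>>> apply_moves:
  deltas:
    - [0,0,0,0,0.0006,-0.015,0.02]
    - [0,0,0,0,0,-0.02,0.02]
    - [0,0,0,0,0,-0.015,0.02]
    - [0,0,0,0,0,-0.004,0.02]
    - [0,0,0,0,0,0,0.02]
    - [0,0,0,0,0,0,0.02]

```text
time_s: 7.12
tcp_pos: [0.5574, 0.0511, 0.0898]
orientation: [0.707, 0.707, 0.0, 0.0]
wrist_force: [0.2, 0.4, -3.0]
opening: 0.031
gripper_force: 40.4
```

>>> apply_moves:
  deltas:
    - [0,0,0,0,0,-0.0005,0.02]
    - [0,0,0,0,0,-0.0005,0.02]
    - [0,0,0,0,0,-0.0005,0.02]
    - [0,0,0,0,0,0,0.02]

```text
time_s: 7.45
tcp_pos: [0.5573, 0.0513, 0.0882]
orientation: [0.707, 0.707, 0.0, 0.0]
wrist_force: [-0.6, 0.5, -3.3]
opening: 0.0311
gripper_force: 40.4
```

```bash
python3 st.py
```

```text
7.45 [0.5573 0.0513 0.0882] tilt [ 0.   -0.03  0.  ] F [-0.63  0.48 -3.3 ] T [-0.004 -0.012 -0.059] open 0.0311
```

>>> apply_moves:
  deltas:
    - [0,0,0,0,0,-0.0005,0.02]
    - [0,0,0,0,0,-0.0005,0.02]
    - [0,0,0,0,0,-0.0005,0.02]
    - [0,0,0,0,0,-0.0005,0.02]
    - [0,0,0,0,0,0,0.02]

```text
time_s: 7.87
tcp_pos: [0.557, 0.0513, 0.0856]
orientation: [0.707, 0.707, -0.0, -0.0]
wrist_force: [0.1, -0.1, -3.9]
opening: 0.0314
gripper_force: 40.4
```

>>> apply_moves:
  deltas:
    - [0,0,0,0,0,-0.0005,0.02]
    - [0,0,0,0,0,-0.0004,0.02]
    - [0,0,0,0,0,0,0.02]

```text
time_s: 8.12
tcp_pos: [0.5572, 0.0513, 0.0853]
orientation: [0.707, 0.707, 0.0, 0.0]
wrist_force: [-1.7, 0.1, 2.1]
opening: 0.031
gripper_force: 41.1
```

```bash
python3 st.py
```

```text
8.12 [0.5572 0.0513 0.0853] tilt [ 0.   -0.02 -0.  ] F [-1.73  0.05  2.15] T [-0.056  0.366  0.025] open 0.031
```

Rested on basket1 with about 6 N. Hold, lift, and go to basket2.

>>> apply_moves:
  deltas:
    - [0,0,0,0,0,0,0.02]
    - [0,0,0,0,0,0,0.02]
    - [0,0,0,0,0,0.005,0.02]
    - [0,0,0,0,0,0.01,0.02]
    - [0,0,0,-0.006,0.015,0,0.02]
    - [0,0,0,-0.009,0.025,0,0.02]
    - [0,0,0,-0.0085,0.025,0,0.02]
    - [0,0,0,0,0,0,0.02]
    - [0,0,0,0,0,-0.007,0.02]
    - [0,0,0,0,0,-0.005,0.02]
    - [0,0,0,0,0,0,0.02]
    - [0,0,0,0,0,0,0.02]

```text
time_s: 9.12
tcp_pos: [0.5334, 0.1155, 0.0873]
orientation: [0.707, 0.707, -0.001, -0.0]
wrist_force: [0.2, 0.4, -3.8]
opening: 0.0311
gripper_force: 40.6
```

```bash
python3 st.py
```

```text
9.12 [0.5334 0.1155 0.0873] tilt [-0.02  0.07 -0.05] F [ 0.19  0.45 -3.76] T [0.048 0.011 0.061] open 0.0311
```

>>> apply_moves:
  deltas:
    - [0,0,0,0.0004,0.001,-0.0005,0.02]
    - [0,0,0,0,0,-0.0005,0.02]
    - [0,0,0,0,0,-0.0005,0.02]
    - [0,0,0,0,0,0,0.02]

```text
time_s: 9.45
tcp_pos: [0.5341, 0.117, 0.0864]
orientation: [0.707, 0.707, -0.0, -0.0]
wrist_force: [0.1, -0.8, -3.7]
opening: 0.0307
gripper_force: 40.6
```

>>> apply_moves:
  deltas:
    - [0,0,0,0,0,-0.0005,0.02]
    - [0,0,0,0,0,-0.0004,0.02]
    - [0,0,0,0,0,0,0.02]
    - [0,0,0,0,0,0,0.02]

```text
time_s: 9.78
tcp_pos: [0.534, 0.1173, 0.0855]
orientation: [0.707, 0.707, -0.0, -0.0]
wrist_force: [-0.0, -0.4, -3.5]
opening: 0.0314
gripper_force: 40.6
```

```bash
python3 st.py
```

```text
9.78 [0.534  0.1173 0.0855] tilt [0.   0.01 0.  ] F [-0.01 -0.45 -3.47] T [-0.01   0.066  0.028] open 0.0314
```

>>> apply_moves:
  deltas:
    - [0,0,0,0,0,-0.0004,0.02]
    - [0,0,0,0,0,-0.0003,0.02]
    - [0,0,0,0,0,0,0.02]
    - [0,0,0,0,0,0,0.02]

```text
time_s: 10.12
tcp_pos: [0.5341, 0.1173, 0.0851]
orientation: [0.707, 0.707, 0.0, 0.0]
wrist_force: [-1.5, 0.1, 1.6]
opening: 0.0313
gripper_force: 41.2
```

```bash
python3 st.py
```

```text
10.12 [0.5341 0.1173 0.0851] tilt [ 0.   -0.02  0.  ] F [-1.52  0.12  1.56] T [-0.054  0.342 -0.001] open 0.0313
```

Rested on basket2's rim at the same height with about 5 N, so it does not enter, matching the 53 mm estimate. On to basket3.

>>> apply_moves:
  deltas:
    - [0,0,0,0,0,0,0.02]
    - [0,0,0,0,0,0.005,0.02]
    - [0,0,0,0,0,0.01,0.02]
    - [0,0,0,-0.006,0.015,0,0.02]
    - [0,0,0,-0.009,0.025,0,0.02]
    - [0,0,0,-0.008,0.025,0,0.02]
    - [0,0,0,0,0,0,0.02]
    - [0,0,0,0,0,-0.007,0.02]
    - [0,0,0,0,0,-0.004,0.02]
    - [0,0,0,0,0,0,0.02]
    - [0,0,0,0,0,0,0.02]

```text
time_s: 11.03
tcp_pos: [0.5109, 0.1815, 0.0884]
orientation: [0.707, 0.707, -0.001, -0.0]
wrist_force: [0.2, 0.4, -4.0]
opening: 0.0305
gripper_force: 40.6
```

```bash
python3 st.py; python3 - <<'E'
from plant import optics
from h import *
t=[]
for c in ("scene","side","wrist"):
    m=optics.camera_model(c);im=optics.grab_frame(c);cv2.imwrite(f"pics/{c}4.png",im)
    np.savez(f"{c}4.npz",K=m['camera_matrix'],T=m['world_from_camera'])
    p=proj(m,[.511,.184,.06])[0].astype(int) if c!="wrist" else np.array([275,220]);h=35 if c!="wrist" else 75
    y,x=p[1]-h,p[0]-h;t.append(cv2.resize(im[y:y+2*h,x:x+2*h],(266,266),interpolation=cv2.INTER_CUBIC));print(x,y,h)
cv2.imwrite("pics/m4.png",np.hstack(t))
E
```

```text
11.03 [0.5109 0.1815 0.0884] tilt [-0.03  0.06 -0.06] F [ 0.21  0.4  -4.03] T [0.033 0.003 0.008] open 0.0305
263 149 35
176 158 35
200 145 75
```

View pics/m4.png

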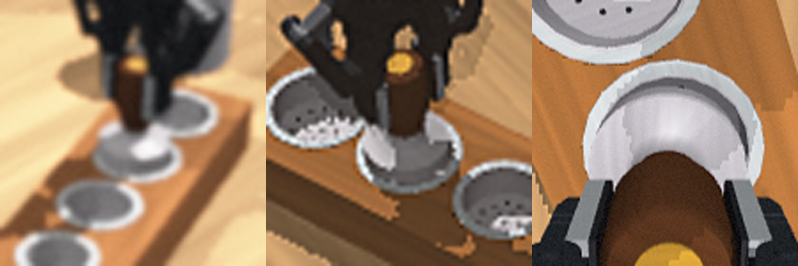

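The wrist crop shows the foot over basket3's bore, with a dark crescent gap at top and right (740,130) and none at left. The foot looks a little too far -x and -y. Measuring.

```bash
python3 - <<'E'
from foot import *
d=np.load("wrist4.npz");m=dict(camera_matrix=d['K'],world_from_camera=d['T']);im=cv2.imread("pics/wrist4.png")
hsv=cv2.cvtColor(im,cv2.COLOR_BGR2HSV);S=hsv[...,1].astype(float);g=cv2.GaussianBlur(cv2.cvtColor(im,cv2.COLOR_BGR2GRAY),(3,3),0).astype(float)
c=proj(m,[.5119,.1835,.0475])[0];print(c)
O=[];F=[]
for a in np.radians(np.arange(-5,186,10)):
    u=np.array([np.cos(a),-np.sin(a)]);r=np.arange(25,75,.5)
    p=c+r[:,None]*u;x=p.astype(np.float32)
    s=cv2.remap(S.astype(np.float32),x[:,0],x[:,1],cv2.INTER_LINEAR).ravel();v=cv2.remap(g.astype(np.float32),x[:,0],x[:,1],cv2.INTER_LINEAR).ravel()
    print(int(round(np.degrees(a))),v[::4].astype(int).tolist())
    k=np.where(s>80)[0]
    k=k[k>20]
    if len(k):O.append((c+r[k[0]]*u).tolist()+[np.degrees(a)])
O=np.array(O);Q=O[(O[:,2]>15)&(O[:,2]<165)]
W=ray(m,Q[:,:2],.046);print('ring',circ(W));cc=circ(W);print((np.hypot(W[:,0]-cc[0],W[:,1]-cc[1])*1e3).round(1))
E
```

```text
[276.34821622 232.33901488]
-5 [184, 184, 181, 189, 194, 204, 205, 202, 203, 194, 183, 219, 222, 220, 178, 138, 140, 140, 140, 137, 134, 133, 134, 139, 145]
5 [187, 187, 184, 183, 183, 186, 186, 193, 204, 132, 93, 191, 222, 219, 216, 156, 140, 137, 134, 133, 136, 139, 144, 149, 152]
15 [190, 190, 188, 185, 186, 187, 188, 181, 152, 71, 82, 173, 189, 204, 216, 167, 138, 134, 131, 132, 137, 143, 148, 150, 151]
25 [197, 194, 193, 192, 188, 189, 190, 175, 116, 89, 77, 161, 189, 189, 203, 184, 135, 128, 119, 114, 117, 122, 126, 129, 140]
35 [199, 199, 196, 196, 196, 191, 184, 154, 103, 94, 93, 146, 191, 192, 190, 181, 125, 119, 118, 115, 113, 117, 121, 125, 128]
45 [207, 206, 206, 206, 202, 196, 167, 127, 99, 94, 103, 168, 191, 194, 197, 175, 121, 118, 119, 118, 117, 114, 113, 115, 118]
55 [211, 208, 207, 205, 203, 188, 153, 123, 98, 96, 105, 164, 183, 192, 199, 173, 114, 114, 116, 118, 118, 117, 117, 118, 117]
65 [220, 217, 215, 211, 204, 176, 141, 120, 96, 96, 135, 188, 194, 195, 196, 158, 118, 117, 114, 113, 109, 110, 114, 114, 116]
75 [220, 217, 212, 209, 200, 169, 142, 119, 98, 95, 13
[... 972 characters left out ...]
128]
155 [200, 203, 209, 209, 204, 206, 212, 210, 164, 209, 229, 227, 215, 140, 127, 126, 126, 126, 129, 131, 130, 129, 127, 127, 127]
165 [203, 207, 205, 202, 204, 212, 210, 205, 207, 219, 224, 224, 177, 129, 131, 131, 129, 128, 126, 127, 128, 132, 138, 138, 131]
175 [203, 204, 201, 200, 206, 208, 204, 200, 202, 209, 224, 214, 135, 127, 128, 127, 128, 129, 137, 139, 132, 128, 131, 132, 133]
185 [201, 200, 196, 197, 205, 206, 201, 199, 200, 204, 215, 194, 131, 126, 127, 130, 138, 137, 129, 129, 132, 131, 132, 133, 138]
ring (np.float64(0.513655046108196), np.float64(0.18538362978793146), np.float64(0.032698860983989726))
[32.5 32.9 32.6 32.8 32.7 32.6 32.9 32.6 32.6 32.6 32.7 32.7 32.5 32.9]
```

```bash
python3 - <<'E'
from foot import *
d=np.load("wrist4.npz");m=dict(camera_matrix=d['K'],world_from_camera=d['T'])
c=proj(m,[.5119,.1835,.0475])[0]
T={5:42.7,15:41,25:40,35:38.5,45:37.2,55:35.8,65:35.2,75:34.8,85:34.6,95:34.6,105:34.8,115:35.5,125:36.5,135:38.3,145:40,155:40.8}
a=np.radians(list(T));P=c+np.array(list(T.values()))[:,None]*np.c_[np.cos(a),-np.sin(a)]
zt=.0884-.0392+.011
for z in (zt,):
  W=ray(m,P,z);q=circ(W);print('foot',np.round(q,4),((np.hypot(W[:,0]-q[0],W[:,1]-q[1])-q[2])*1e3).round(1))
# fixed r
s=least_squares(lambda p:np.hypot(W[:,0]-p[0],W[:,1]-p[1])-.0265,q[:2]);print('fixed r',s.x.round(4))
# predicted from frame-3 fit
print('pred',(.5109+.0008,.1815+.0014))
# inner ring edge (bore) at z=.046
I={5:45.3,15:45.7,25:45.8,35:46,45:46,55:46,65:45.3,75:45,85:44.2,95:43.8,105:43.3,115:42.6,125:42.5,135:42}
a=np.radians(list(I));P=c+np.array(list(I.values()))[:,None]*np.c_[np.cos(a),-np.sin(a)];print('bore',np.round(circ(ray(m,P,.046)),4))
E
```

```text
foot [0.5114 0.1822 0.0269] [-0.1 -0.1  0.2  0.1  0.1 -0.1 -0.   0.   0.  -0.  -0.2 -0.2 -0.1  0.2
  0.3 -0.2]
fixed r [0.5115 0.1826]
pred (0.5117, 0.1829)
bore [0.5137 0.1849 0.0268]
```

Foot is at (0.5115, 0.1826) and bore at (0.5137, 0.185), so shift about (+2.1, +2.5) mm, then lower.

>>> apply_moves:
  deltas:
    - [0,0,0,0.0021,0.0018,0,0.02]
    - [0,0,0,0,0,0,0.02]
    - [0,0,0,0,0,-0.001,0.02]
    - [0,0,0,0,0,-0.001,0.02]
    - [0,0,0,0,0,0,0.02]

```text
time_s: 11.6
tcp_pos: [0.513, 0.184, 0.0865]
orientation: [0.707, 0.707, -0.0, -0.0]
wrist_force: [-0.3, -0.4, -4.4]
opening: 0.0307
gripper_force: 40.6
```

```bash
python3 st.py
```

```text
11.6 [0.513  0.184  0.0865] tilt [-0.01  0.03  0.  ] F [-0.29 -0.38 -4.39] T [0.044 0.019 0.008] open 0.0307
```

>>> apply_moves:
  deltas:
    - [0,0,0,0,0,-0.0005,0.02]
    - [0,0,0,0,0,-0.0005,0.02]
    - [0,0,0,0,0,-0.0005,0.02]
    - [0,0,0,0,0,-0.0003,0.02]
    - [0,0,0,0,0,0,0.02]
    - [0,0,0,0,0,0,0.02]

```text
time_s: 12.1
tcp_pos: [0.5131, 0.1841, 0.0849]
orientation: [0.707, 0.707, -0.0, -0.0]
wrist_force: [0.4, -0.8, -4.2]
opening: 0.031
gripper_force: 40.6
```

```bash
python3 st.py
```

```text
12.1 [0.5131 0.1841 0.0849] tilt [-0.    0.01  0.  ] F [ 0.43 -0.76 -4.19] T [-0.015 -0.043 -0.052] open 0.031
```

>>> apply_moves:
  deltas:
    - [0,0,0,0,0,-0.0004,0.02]
    - [0,0,0,0,0,-0.0004,0.02]
    - [0,0,0,0,0,0,0.02]
    - [0,0,0,0,0,0,0.02]

```text
time_s: 12.43
tcp_pos: [0.5131, 0.1841, 0.0841]
orientation: [0.707, 0.707, -0.0, -0.0]
wrist_force: [-0.6, -1.6, -3.5]
opening: 0.031
gripper_force: 40.6
```

```bash
python3 st.py
```

```text
12.43 [0.5131 0.1841 0.0841] tilt [-0.    0.01 -0.  ] F [-0.63 -1.55 -3.51] T [-0.008 -0.024  0.036] open 0.031
```

>>> apply_moves:
  deltas:
    - [0,0,0,0,-0.0002,-0.0005,0.02]
    - [0,0,0,0,0,-0.0005,0.02]
    - [0,0,0,0,0,-0.0005,0.02]
    - [0,0,0,0,0,-0.0005,0.02]
    - [0,0,0,0,0,0,0.02]

```text
time_s: 12.85
tcp_pos: [0.5132, 0.1838, 0.0821]
orientation: [0.707, 0.707, -0.0, 0.0]
wrist_force: [1.1, -0.1, -3.2]
opening: 0.031
gripper_force: 40.6
```

```bash
python3 st.py
```

```text
12.85 [0.5132 0.1838 0.0821] tilt [-0.01  0.   -0.  ] F [ 1.09 -0.13 -3.2 ] T [-0.151 -0.13  -0.044] open 0.031
```

It is 3 mm in with almost no force. Continuing down.

>>> apply_moves:
  deltas:
    - [0,0,0,0,0,-0.001,0.02]
    - [0,0,0,0,0,-0.001,0.02]
    - [0,0,0,0,0,-0.001,0.02]
    - [0,0,0,0,0,-0.001,0.02]
    - [0,0,0,0,0,-0.001,0.02]
    - [0,0,0,0,0,-0.001,0.02]
    - [0,0,0,0,0,0,0.02]

```text
time_s: 13.43
tcp_pos: [0.5131, 0.1838, 0.076]
orientation: [0.707, 0.707, -0.0, -0.0]
wrist_force: [1.1, -0.5, -4.5]
opening: 0.0308
gripper_force: 40.5
```

```bash
python3 st.py
```

```text
13.43 [0.5131 0.1838 0.076 ] tilt [-0.01  0.01 -0.  ] F [ 1.11 -0.53 -4.49] T [-0.273 -0.218  0.054] open 0.0308
```

>>> apply_moves:
  deltas:
    - [0,0,0,0,0,-0.001,0.02]
    - [0,0,0,0,0,-0.001,0.02]
    - [0,0,0,0,0,-0.001,0.02]
    - [0,0,0,0,0,-0.001,0.02]
    - [0,0,0,0,0,-0.001,0.02]
    - [0,0,0,0,0,-0.001,0.02]
    - [0,0,0,0,0,-0.001,0.02]
    - [0,0,0,0,0,0,0.02]

```text
time_s: 14.1
tcp_pos: [0.5131, 0.1839, 0.069]
orientation: [0.707, 0.707, -0.0, -0.0]
wrist_force: [1.9, -1.4, -4.7]
opening: 0.0311
gripper_force: 40.5
```

```bash
python3 st.py
```

```text
14.1 [0.5131 0.1839 0.069 ] tilt [-0.    0.01 -0.  ] F [ 1.87 -1.36 -4.68] T [-0.371 -0.311 -0.025] open 0.0311
```

>>> apply_moves:
  deltas:
    - [0,0,0,0.0002,-0.0002,-0.001,0.02]
    - [0,0,0,0,0,-0.001,0.02]
    - [0,0,0,0,0,-0.001,0.02]
    - [0,0,0,0,0,-0.001,0.02]
    - [0,0,0,0,0,-0.001,0.02]
    - [0,0,0,0,0,-0.001,0.02]
    - [0,0,0,0,0,-0.0005,0.02]
    - [0,0,0,0,0,0,0.02]

```text
time_s: 14.77
tcp_pos: [0.5132, 0.1837, 0.0625]
orientation: [0.707, 0.707, -0.0, -0.0]
wrist_force: [-0.3, 0.6, -3.7]
opening: 0.0312
gripper_force: 40.5
```

```bash
python3 st.py
```

```text
14.77 [0.5132 0.1837 0.0625] tilt [0.   0.03 0.  ] F [-0.26  0.62 -3.68] T [-0.089  0.051 -0.034] open 0.0312
```

>>> apply_moves:
  deltas:
    - [0,0,0,0,0,-0.0005,0.02]
    - [0,0,0,0,0,-0.0005,0.02]
    - [0,0,0,0,0,-0.0003,0.02]
    - [0,0,0,0,0,0,0.02]
    - [0,0,0,0,0,0,0.02]

```text
time_s: 15.18
tcp_pos: [0.5133, 0.1837, 0.0614]
orientation: [0.707, 0.707, -0.0, -0.0]
wrist_force: [-0.4, 0.3, -4.0]
opening: 0.0312
gripper_force: 40.9
```

```bash
python3 st.py
```

```text
15.18 [0.5133 0.1837 0.0614] tilt [0.   0.01 0.  ] F [-0.37  0.25 -4.01] T [ 0.033 -0.026  0.003] open 0.0312
```

>>> apply_moves:
  deltas:
    - [0,0,0,0,0,-0.0003,0.02]
    - [0,0,0,0,0,-0.0002,0.02]
    - [0,0,0,0,0,0,0.02]
    - [0,0,0,0,0,0,0.02]

```text
time_s: 15.52
tcp_pos: [0.5133, 0.1837, 0.0613]
orientation: [0.707, 0.707, 0.0, -0.0]
wrist_force: [-2.7, -0.3, 6.4]
opening: 0.0315
gripper_force: 41.3
```

```bash
python3 st.py
```

```text
15.52 [0.5133 0.1837 0.0613] tilt [ 0.01 -0.01  0.  ] F [-2.72 -0.28  6.4 ] T [-0.143  0.568  0.018] open 0.0315
```

On the floor. Release and rise.

>>> apply_moves:
  deltas:
    - [0,0,0,0,0,0.0002,0.02]
    - [0,0,0,0,0,0,0.033]
    - [0,0,0,0,0,0,0.036]
    - [0,0,0,0,0,0,0.045]
    - [0,0,0,0,0,0,0.055]
    - [0,0,0,0,0,0,0.06]
    - [0,0,0,0,0,0,0.06]
    - [0,0,0,0,0,0.005,0.06]
    - [0,0,0,0,0,0.015,0.06]
    - [0,0,0,0,0,0.03,0.06]
    - [0,0,0,0,0,0.035,0.06]
    - [0,0,0,0,0,0.035,0.06]

```text
time_s: 16.52
tcp_pos: [0.5127, 0.1835, 0.1825]
orientation: [0.707, 0.707, -0.001, -0.0]
wrist_force: [1.5, 0.1, -0.5]
opening: 0.0601
gripper_force: 0.0
```

>>> apply_moves:
  deltas:
    - [0,0,0,0,-0.01,0.03,0.06]
    - [0,0,0,0,-0.02,0.02,0.06]
    - [0,0,0,0,-0.02,0,0.06]
    - [0,0,0,0,0,0,0.06]
    - [0,0,0,0,0,0,0.06]

```text
time_s: 16.93
tcp_pos: [0.5134, 0.1331, 0.2316]
orientation: [0.708, 0.707, 0.0, 0.0]
wrist_force: [0.9, 0.7, 0.3]
opening: 0.06
gripper_force: 0.0
```

```bash
python3 st.py; python3 - <<'E'
from plant import optics
from h import *
a=optics.grab_frame("side");b=optics.grab_frame("wrist")
for c in("side","wrist"):print([(np.round(d['centre'],4).tolist(),round(d['score'],2)) for d in optics.tip_of(c,"tamper_b")])
cv2.imwrite("pics/m5.png",np.hstack([a[100:400,80:480],b[0:300,80:480]]))
E
```

```text
16.93 [0.5134 0.1331 0.2316] tilt [ 0.02 -0.04 -0.1 ] F [0.88 0.69 0.31] T [ 0.003 -0.011 -0.028] open 0.06
[([0.5125, 0.1818, 0.0216], 0.97), ([0.52, -0.3567, 0.0057], 0.9), ([0.4288, -0.3698, 0.0043], 0.71), ([0.6195, -0.1574, -0.0021], 0.58), ([0.7557, -0.142, 0.0015], 0.16)]
[([0.5107, 0.1798, 0.0237], 0.59)]
```

View pics/m5.png

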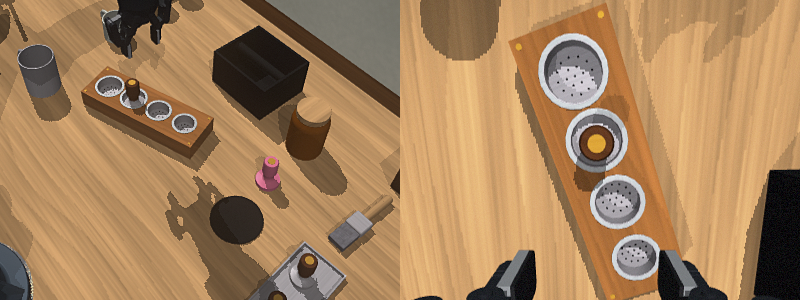

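The tamper stands upright in basket3 (wrist crop (597,143)), its underside at z ≈ 0.022. The tray tampers and the other items are where they were.

```bash
python3 -c "
from plant import workorder
print(workorder.hand_in())"
```

```text
the job is handed in; nothing more can be done
None
```

The job is handed in: the mat tamper measured as the 53 mm one, rested on the rims of baskets 1 and 2 without going in, and now stands released on the floor of basket 3; the hand-in returned no verdict.

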